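# Fit the beater into the mixer prototype

## Task

Take the wire-cage beater out of the wooden stand and fit it, stem down, into the socket on top of the upturned hand mixer: feel for the splines by pressing lightly and turning the beater until they mesh, then slide it fully home, collar against the mixer, against the spring inside. Do not force it, leave the other things on the desk where they are, and finish while still holding the beater pressed home, because the spring pushes it out when you let go.

Things in the scene. Friction and masses are not known exactly. Their poses are not given: they have to be found in the camera images.
- beater: steel beater, 117 mm tall, 0.09 kg, standing stem down in one of the stand's holes, its collar (32 mm across, 30 to 35 mm up) on the stand's top. Origin: centre of the stem's lower end, 10 mm above the desk; z up the stem. The stem below the collar is a cross: two bars 20 mm long, 6 mm thick, along its x and y axes. It hangs loosely in its hole. A quarter turn looks the same.
- beater_grip (a point): point on the beater's axis 80 mm above the stem's end, middle of its cage. Four flat upright strips, 10 mm wide, stand on the beater's +x, -x, +y and -y sides from 25 mm below to 24 mm above this height, outer faces 23.5 mm from the axis: grip two opposite ones (47 mm across). The cage's top is 37 mm above this point.
- mixer: white hand mixer prototype fixed bottom-up in a plywood cradle, 200 mm long, 100 mm wide, top face level and 120 mm above the desk. Origin: on the desk right below the socket's axis; z up; the body reaches from 55 mm on the -x side to 148 mm on the +x side, vents on the +x part.
- mixer_mouth (a point): centre of the round socket mouth (23 mm across, rim with a 3 mm bevel) in the mixer's flat top face, level with that face. The beater is fully home when its stem is 30 mm deep and its collar meets this face. From 20 mm deep a spring ejector pushes back on the stem, 3 N at first and 7 N when home.
- coupling_face (a point): centre of the metal coupling's flat face, 8 mm down the mouth, with a cross-shaped slot: arms 9 mm wide, 24 mm end to end; the stem drops in when within about 8 degrees. The cross stands at any angle, not given here: see it from above or find it by turning, up to a quarter turn as the cross repeats. The coupling is geared: it turns only when twisted with 0.08 N m or more.
- stand: pale wooden block fixed on the desk, 270 mm (its x) by 70 mm, 40 mm high, origin under its centre, with three square holes 24 mm wide and 34 mm deep, 90 mm apart along x. They hold the beater, the dough hook and the frother disc in any order.
- dough_hook: steel dough hook, 119 mm tall, in the stand: a curled rod on a plain round stem with a 32 mm collar. Origin at the stem's lower end. To be left alone.
- frother_disc: steel frother, 108 mm tall, in the stand: a thin rod with a 42 mm disc on top, plain round stem with a 32 mm collar. Origin at the stem's lower end. To be left alone.
- tumbler: clear glass tumbler, 68 mm across, 105 mm tall, beside the mixer. Origin under its centre.
- tape_roll: empty card tape roll, 64 mm across, 20 mm tall, lying beside the mixer. Origin under its centre.
- eraser: eraser, 45 by 20 by 12 mm, beside the stand. Origin under its centre.
- glue_jar: closed jar, 52 mm across, 50 mm tall, beside the stand. Origin under its centre.
Not all that is in view belongs to the job. Leave any red look-alike of the beater alone.

How it is judged (in metres and radians):
On the way, in this order (a step that is already met when the one before it is completed fails the run):
1. the beater is lifted clear of the stand in the gripper (height (world z) of beater above 0.05 m and contact force between the fingers and beater above 1 N), for 0.2 s.
2. the stem's end is in the socket mouth, not yet home (z of beater in the frame of mixer_mouth between -0.025 and -0.004 m and horizontal distance between beater and mixer_mouth below 0.004 m), for 0.05 s.
At the end, for the whole second after the job is handed in: the beater's stem is at least 28 mm down the mixer's socket (fully home is 30 mm), within 4 mm of its axis and 0.09 rad of upright, pushing on the mixer and its ejector with over 4 N, with the gripper still on it (over 2 N) (z of beater in the frame of mixer_mouth below -0.028 m and horizontal distance between beater and mixer_mouth below 0.004 m and angle between beater's own z axis and vertical below 0.09 rad and contact force between beater and mixer above 4 N and contact force between the fingers and beater above 2 N); the arm keeps its last pose, push and grip.
It fails at once if the beater is forced into the mixer with over 50 N (contact force between beater and mixer above 50 N).
It fails at once if another thing on the desk is shifted by more than 30 mm (distance of any of dough_hook, frother_disc, tumbler, tape_roll, eraser, glue_jar from where it was at the start of the episode above 0.03 m).
It also fails if it takes over 48 s, if anything falls off the work surface, if the arm or the gripper's body presses on something with over 40 N, if the wrist force passes 120 N, or if a joint passes its speed limit or range.

## Robot

A 6-joint arm with a two-finger parallel gripper is mounted at the origin on the work surface. World frame = base frame: x ahead of the robot, y to its left, z up, the work surface at z = 0. Lengths are in mm, angles in rad, forces in N, time in s.
With the tool pointing down it reaches from about 325 to 750 mm from the base axis. Payload 7.6 kg.
Tool frame: the origin (TCP) lies at the very end of the fingers, on their centre line; the grasp point (between the pads) lies 19 mm behind it; z points along the fingers, y is the line along which they close (so a half turn about z gives the same grasp; the last joint's range is limited). The gripper opens to 85 mm and grips with 20 to 120 N. Pads are 22 mm wide; open, the fingers measure 114 mm over their backs; the gripper's body (76 mm by 85 mm) begins 54 mm behind the grasp point. The pads swing forward as they close: fully open they stand 13 mm farther back than shut.
Start: joints at [-1.358, 0.052, 1.401, -0, 1.689, -0.07], TCP at [146.523, -504.159, 231.323] pointing down, gripper open.
Joint ranges: [-2.9, 2.9], [-0.91, 2.17], [0.12, 2.37], [-1.06, 4.2], [0.26, 2.73], [-2.93, 2.93]. Speed limits (rad/s): [2.57, 2.57, 3.01, 3.14, 3.14, 3.14].

## Interface

Orientations are given as a rotation vector (axis times angle).
In Python, from plant import sensors, read_camera, calibration, job, finder gives the robot as it stands. The module is installed in compiled form; this text tells all that it offers.
- The arm moves only by the tool servo_tool, never from a script. Its argument "increments" is a list of rows, each a list of 7 numbers: the closure, from 0 (fully open) to 1 (shut), then the shift along the tool's x, y, z in m, then the turn, a rotation vector about the tool's x, y, z in degrees. In form: [[jaw, dx, dy, dz, wx, wy, wz], ...]. A call has 1 to 10 rows; each row shifts and turns the commanded pose from where the row before left it, along the tool's axes as they then stand; what a row does not reach is not made up. A row lasts 1/10 s, in which the tool goes at most 50 mm and 8.59 degrees, less where a joint would pass 70% of its speed; a pose out of reach is approached as far as the arm can. A call is refused whole if a number of a shift passes 0.05 or a number of a turn 8.59, either way. A call with a gripper value outside its range is refused whole. The fingers move at their own pace and stop on an object; "squeeze" is the grip in N (left out, the last holds). Time passes only in rows, so rows that do not move let the fingers close. It gives the time, the measured TCP pose, the force, the opening and the grip force at its end, in the units of the state.
- sensors.observe(): the state, without advancing time (a new reading comes with each control period).
- read_camera(name): name is "scene" or "side" or "wrist"; returns the picture (384x512x3 uint8, red, green, blue); there is no depth.
- calibration(name): a dict with "fovy" (degrees; the focal length in pixels is half the picture's height over the tangent of half this angle, whatever the lens; pixels are square), "cx", "cy" (the principal point, pixels), "k1" (the pictures are not rectified: a ray, as slopes to the right and down, at radius r is drawn at 1 + k1 r^2 times it, then the intrinsics apply), "extrinsics" (4x4, takes a point from world to camera coordinates). Camera axes: x right, y down, z forward; pixel columns grow to the right and rows downward; lengths in mm; the calibration is good to about 2 mm. A picture is of the moment at which its call begins: read the wrist's pose just before it. calibration takes no time and is no camera call; for the wrist camera it gives the pose at the moment of the call.
- job.finish_job(): hands the job in; it is judged then, once.
Trained networks look in the newest picture that a camera, given by its name, has taken for a name from the list of things; names that differ only in an ending like _2 or _b are one class to them, and where a whole thing is asked for, a point or a joint stands for the part that bears it (a point fixed in the world has none). Each returns a list of dicts, best first, with "score" (0 to 1); they miss things now and then, are a little off and sometimes report something else, mostly with a low value. They report only what shows in the picture. A call takes as long as a camera call. They do not tell look-alikes from the thing itself.
- finder.look_for(camera, query): "rect" ([left, top, width, height] as shares, 0 to 1, of the picture: columns of its width, rows of its height, round what is visible of it).
The state is a dict: "t": time; "joint_pos": joint angles; "qd": joint speeds; "tau": joint torques, N m; "ee_pos": TCP position; "orientation": TCP orientation; "wrist_force": force on the tool from outside, world axes, zero at the start; "wrist_torque": the same for the moment, N m; "gripper_width": finger opening in mm; "gripper_force": force on a finger pad.
Only numpy, scipy, OpenCV 4.12 (cv2) and the standard library are available. Lean on these libraries where they do the work, as an engineer would, in place of code of your own. Each camera call takes 0.05 s, during which the arm holds its last target. There are 200 camera calls.

## Working session

There is one attempt and no reset: what is moved stays moved. The work goes in short steps, Python scripts to look and compute and a tool call to move; the robot and the scene stay as the last step left them, time stands still between calls to the robot, and variables do not carry over. Pictures are saved under pics/ and viewed, at most 10 in all, crops included, and the job is handed in when it is done.

Besides the shell and the picture viewer there is one more tool, called as name([rows], argument=value, ...), one row to a line, values as JSON. servo_tool: Moves the arm, as the interface text tells. Its arguments: {"type":"object","properties":{"increments":{"type":"array","items":{"type":"array","items":{"type":"number"}}},"squeeze":{"type":"number"}},"required":["increments"]}

```bash
mkdir -p pics
cat > h.py <<'E'
import numpy as np, cv2
from plant import sensors, read_camera, calibration, job, finder
def snap(n,f):
    c=calibration(n); im=read_camera(n); cv2.imwrite('pics/'+f,im[:,:,::-1]); return im,c
def K(c):
    f=192/np.tan(np.radians(c['fovy'])/2); return np.array([[f,0,c['cx']],[0,f,c['cy']],[0,0,1.]]),np.array([c['k1'],0,0,0.])
def ray(c,u,v):
    k,d=K(c); p=cv2.undistortPoints(np.array([[[u,v]]],float),k,d)[0,0]
    E=np.array(c['extrinsics']); R=E[:3,:3]; return -R.T@E[:3,3], R.T@np.array([p[0],p[1],1])
def onz(c,u,v,z):
    o,d=ray(c,u,v); return o+d*(z-o[2])/d[2]
def proj(c,P):
    k,d=K(c); E=np.array(c['extrinsics']); return cv2.projectPoints(np.array(P,float).reshape(-1,1,3),cv2.Rodrigues(E[:3,:3])[0],E[:3,3],k,d)[0][:,0]
def box(cam,q):
    return [(round(r['score'],2),[round(a*b) for a,b in zip(r['rect'],(512,384,512,384))]) for r in finder.look_for(cam,q)[:3]]
E
python3 - <<'E'
from h import *
a,c=snap('scene','s.png');b,c2=snap('side','d.png')
for q in ['beater','mixer','mixer_mouth','stand','dough_hook','frother_disc']:
    print(q,box('scene',q),box('side',q))
for n,c in(('sc',c),('si',c2)): print(n,c['fovy'],c['k1'],np.round(ray(c,256,192)[0]))
print(sensors.observe()['orientation'],sensors.observe()['t'])
cv2.imwrite('pics/both.png',cv2.resize(np.vstack([a,b])[:,:,::-1],(450,600)) if 0 else cv2.resize(np.hstack([a,b])[:,:,::-1],(800,300)))
E
```

```text
beater [(0.97, [117, 177, 29, 33]), (0.83, [192, 202, 24, 31]), (0.71, [91, 216, 28, 33])] [(0.93, [365, 281, 30, 44]), (0.82, [300, 214, 24, 42]), (0.8, [306, 277, 29, 39])]
mixer [(0.71, [288, 152, 81, 94])] [(0.87, [201, 139, 85, 69])]
mixer_mouth [] [(0.64, [204, 136, 80, 69])]
stand [(0.82, [113, 134, 75, 93]), (0.41, [291, 152, 84, 91])] [(0.66, [204, 293, 140, 49])]
dough_hook [(0.68, [156, 122, 17, 30])] [(0.78, [218, 280, 17, 43])]
frother_disc [(0.86, [136, 145, 24, 32])] [(0.6, [261, 278, 23, 44])]
sc 52.28004428755652 0.026544920616598976 [1063.   80.  833.]
si 46.83617961095338 0.017490897599886757 [ 389. -788.  758.]
[3.11008992e+00 4.42708157e-01 1.69358360e-05] 0.7
```

View pics/s.png

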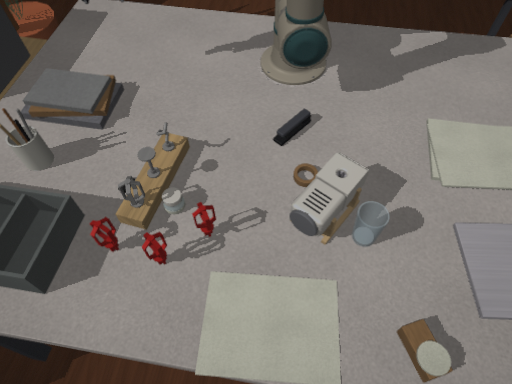

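View pics/d.png

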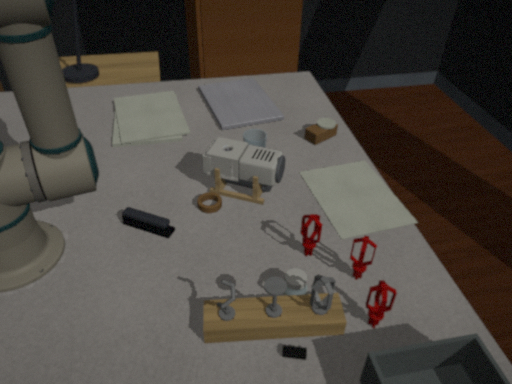

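The scene view shows the stand with the grey beater at about (131,191) and the mixer mouth at (341,173). In the side view they are at (321,295) and about (226,146). The red look-alikes stand free on the desk.

Run:
```python
from h import *
a=calibration('scene');b=calibration('side')
def tri(p,q):
    (o,d),(o2,d2)=ray(a,*p),ray(b,*q)
    s=np.linalg.lstsq(np.c_[d,-d2],o2-o,rcond=None)[0]
    x,y=o+d*s[0],o2+d2*s[1]; return np.round((x+y)/2,1),np.round(np.linalg.norm(x-y),1)
print('beater',tri((132,191),(321,294)),onz(a,132,191,85),onz(b,321,294,85))
print('mouth',tri((341,173),(226,146)),onz(a,341,173,120),onz(b,226,146,120))
print('tcp px',proj(a,[[146,-504,231]]),proj(b,[[146,-504,231]]))
print('stand top corners side', [np.round(onz(b,u,v,40)) for u,v in((204,301),(340,295),(344,322),(204,335))])
print('stand scene', [np.round(onz(a,u,v,40)) for u,v in((172,134),(189,141),(119,213),(143,224))])
c=calibration('wrist');im,c=snap('wrist','w0.png')
k=cv2.resize(cv2.imread('pics/s.png')[120:240,90:250],(640,480),interpolation=2)
k2=cv2.resize(cv2.imread('pics/s.png')[140:240,280:400],(400,333),interpolation=2)
cv2.imwrite('pics/m.png',np.hstack([cv2.resize(k,(400,333)),k2]))
print(np.round(proj(c,[[146,-504,231]])),np.round(ray(c,256,192)[0]),np.round(ray(c,256,192)[1],2))
```

```text
beater (array([ 622.3, -300.4,   83.7]), np.float64(1.8)) [ 622.32185279 -299.27219445   85.        ] [ 622.5520289  -302.04466266   85.        ]
mouth (array([514.5, 167.3, 121.2]), np.float64(4.1)) [515.87718854 166.32595804 120.        ] [513.60980119 171.82744732 120.        ]
tcp px [[106.80533426   5.7783568 ]] [[-11.20279767 419.469393  ]]
stand top corners side [array([ 407., -243.,   40.]), array([ 675., -279.,   40.]), array([ 661., -340.,   40.]), array([ 399., -318.,   40.])]
stand scene [array([ 401., -281.,   40.]), array([ 417., -229.,   40.]), array([ 660., -330.,   40.]), array([ 679., -265.,   40.])]
[[255. 264.]] [ 227. -480.  373.] [-0.31 -0.09 -0.95]
```

View pics/w0.png

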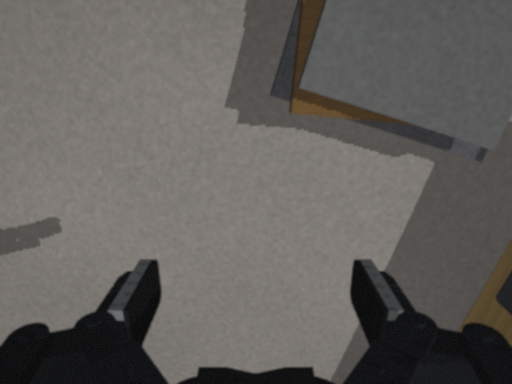

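View pics/m.png

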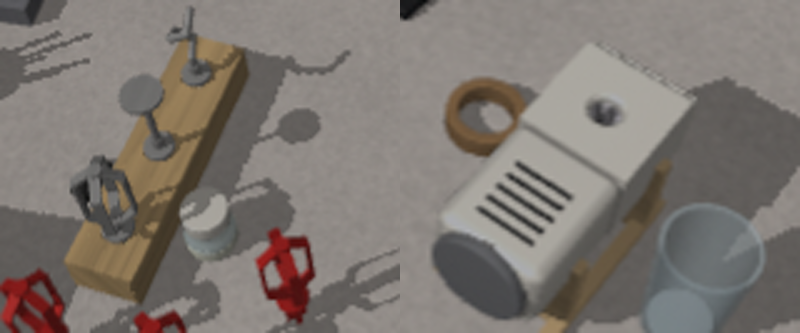

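servo_tool([
  [0, 0.045, -0.0066, 0, 0, 0, 0],
  [0, 0.045, -0.0066, 0, 0, 0, 0],
  [0, 0.045, -0.0066, 0, 0, 0, 0],
  [0, 0.045, -0.0066, 0, 0, 0, 0],
  [0, 0.045, -0.0066, 0, 0, 0, 0],
  [0, 0.045, -0.0066, 0, 0, 0, 0],
  [0, 0.045, -0.0066, 0, 0, 0, 0],
  [0, 0.045, -0.0066, 0, 0, 0, 0],
  [0, 0.045, -0.0066, 0, 0, 0, 0],
  [0, 0.045, -0.0066, 0, 0, 0, 0],
])

```text
t: 1.75
ee_pos: [561.8, -314.1, 231.3]
orientation: [3.11, 0.443, 0.0]
wrist_force: [0.1, -0.5, 0.2]
gripper_width: 85.4
gripper_force: 0.0
```

servo_tool([
  [0, 0, 0, 0, 0, 0, 0],
  [0, 0, 0, 0, 0, 0, 0],
  [0, 0, 0, 0, 0, 0, 0],
])

```text
t: 2.05
ee_pos: [559.5, -315.8, 231.5]
orientation: [3.11, 0.441, -0.0]
wrist_force: [-0.3, -0.4, -0.3]
gripper_width: 85.5
gripper_force: 0.0
```

Run:
```python
from h import *
im,c=snap('wrist','w1.png')
s=sensors.observe();print(s['t'],s['ee_pos'],s['orientation'],s['joint_pos'])
print(box('wrist','beater'),proj(c,[[622.3,-300.4,z] for z in(40,90,127)]))
```

```text
2.1 [ 559.35992801 -316.08326547  231.75282271] [3.10997609e+00 4.40310420e-01 3.35651689e-04] [-5.71673965e-01  3.90125403e-01  1.01050195e+00 -3.20245865e-04
  1.74041032e+00  7.17777750e-01]
[(0.96, [6, 2, 98, 31]), (0.63, [305, 1, 35, 7]), (0.61, [224, 66, 63, 68])] [[258.13169106  99.83736993]
 [258.67834008 103.58029087]
 [259.22209607 107.30508389]]
```

View pics/w1.png

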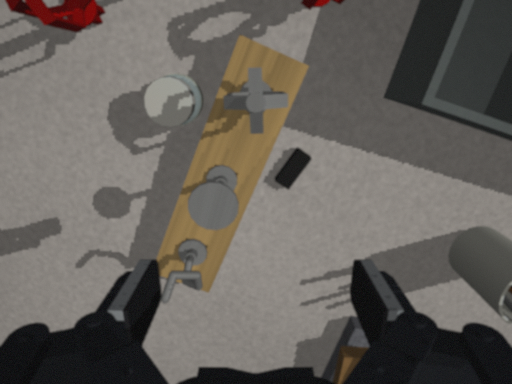

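The beater's cross is centred at about (256,100) in the wrist view, with its arms along the picture's axes. That means it is already nearly aligned with the tool.

Run:
```python
from h import *
from scipy.spatial.transform import Rotation as Ro
im=cv2.imread('pics/w1.png');c=calibration('wrist')
g=im.astype(int); m=((im.max(2).astype(int)-im.min(2))<22)&(im.max(2)>60)
roi=np.zeros_like(m);roi[60:140,218:295]=1
cv2.imwrite('pics/c1.png',cv2.resize(im[55:145,210:300],(540,540),interpolation=2))
s=sensors.observe();R=Ro.from_rotvec(s['orientation']).as_matrix();p=s['ee_pos']
P=[onz(c,u,v,114) for u,v in((225,101),(288,99),(257,68),(257,132))]
for q in P: print(np.round(R.T@(q-p),1))
print(R.T@(onz(c,256.5,100,120)-p), R.round(3))
```

```text
[ 68.2 -22.8 117.9]
[ 69.6  24.2 117.9]
[ 91.5   1.1 117.9]
[ 45.    1.1 117.9]
[ 69.20770365   0.70111831 111.90451797] [[ 0.961  0.277  0.   ]
 [ 0.277 -0.961 -0.001]
 [ 0.     0.001 -1.   ]]
```

View pics/c1.png

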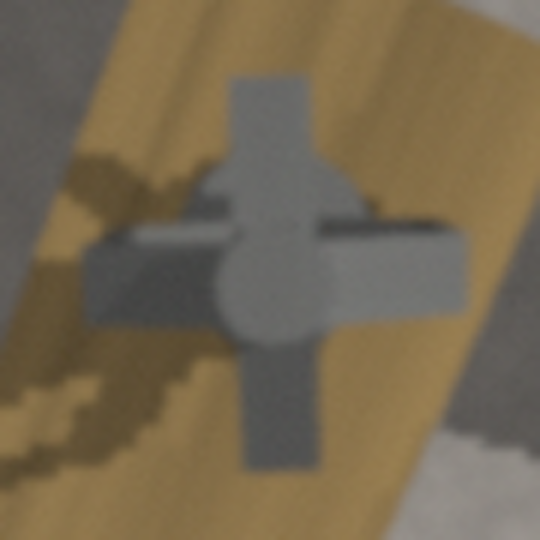

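servo_tool([
  [0, 0.022, 0, 0, 0, 0, -1.4],
  [0, 0.022, 0, 0, 0, 0, 0],
  [0, 0.022, 0, 0.01, 0, 0, 0],
  [0, 0.002, 0.0004, 0.03, 0, 0, 0],
  [0, 0, 0, 0.03, 0, 0, 0],
  [0, 0, 0, 0.02, 0, 0, 0],
  [0, 0, 0, 0, 0, 0, 0],
  [0, 0, 0, 0, 0, 0, 0],
])

```text
t: 2.95
ee_pos: [625.0, -296.3, 142.5]
orientation: [3.104, 0.479, 0.001]
wrist_force: [0.4, -0.2, 1.3]
gripper_width: 85.5
gripper_force: 0.0
```

Run:
```python
from h import *
im,c=snap('wrist','w2.png')
s=sensors.observe();print(s['t'],s['ee_pos'],s['orientation'])
from scipy.spatial.transform import Rotation as Ro
R=Ro.from_rotvec(s['orientation']).as_matrix()
for z in (127,): print(proj(c,[[*(s['ee_pos']+R@[dx,dy,0])[:2],zz] for dx,dy,zz in((0,0,127),(23.5,0,114),(-23.5,0,114),(0,23.5,114),(0,-23.5,114))]))
```

```text
3.0 [ 625.5181988  -296.43201409  143.61260072] [3.10293872 0.47902812 0.00371645]
[[256.26867747 247.49283399]
 [256.19751449 196.7660694 ]
 [256.15356339 272.87683296]
 [298.22064214 236.37094492]
 [214.11489499 236.44822049]]
```

View pics/w2.png

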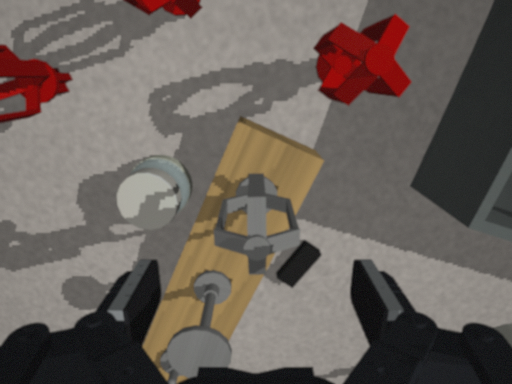

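servo_tool([
  [0, 0.002, 0, 0.01, 0, 0, 0],
  [0, 0, 0, 0.025, 0, 0, 0],
  [0, 0, 0, 0.025, 0, 0, 0],
  [0, 0, 0, 0.011, 0, 0, 0],
  [0.4, 0, 0, 0, 0, 0, 0],
  [1, 0, 0, 0, 0, 0, 0],
  [1, 0, 0, 0, 0, 0, 0],
  [1, 0, 0, 0, 0, 0, 0],
  [1, 0, 0, 0, 0, 0, 0],
], squeeze=60)

```text
t: 3.9
ee_pos: [628.2, -295.5, 72.7]
orientation: [3.102, 0.48, 0.005]
wrist_force: [1.1, -1.2, 5.4]
gripper_width: 46.3
gripper_force: 61.7
```

servo_tool([
  [1, 0, 0, -0.005, 0, 0, 0],
  [1, 0, 0, -0.015, 0, 0, 0],
  [1, 0, 0, -0.02, 0, 0, 0],
  [1, 0, 0, -0.025, 0, 0, 0],
  [1, 0, 0, -0.03, 0, 0, 0],
  [1, 0, 0, -0.03, 0, 0, 0],
  [1, 0, 0, -0.03, 0, 0, 0],
  [1, 0, 0, 0, 0, 0, 0],
])

```text
t: 4.7
ee_pos: [628.4, -295.5, 232.6]
orientation: [3.099, 0.48, 0.013]
wrist_force: [0.2, 0.1, -0.7]
gripper_width: 46.4
gripper_force: 61.9
```

servo_tool([
  [1, -0.004, -0.02, 0, 0, 0, 0],
  [1, -0.004, -0.035, 0, 0, 0, 0],
  [1, -0.004, -0.04, 0, 0, 0, 0],
  [1, -0.004, -0.04, 0, 0, 0, 0],
  [1, -0.004, -0.04, 0, 0, 0, 0],
  [1, -0.004, -0.04, 0, 0, 0, 0],
  [1, -0.004, -0.04, 0, 0, 0, 0],
  [1, -0.004, -0.04, 0, 0, 0, 0],
  [1, -0.004, -0.04, 0, 0, 0, 0],
  [1, -0.004, -0.04, 0, 0, 0, 0],
])

```text
t: 5.7
ee_pos: [474.4, 51.7, 225.0]
orientation: [-3.105, -0.48, 0.001]
wrist_force: [0.7, 0.6, -0.5]
gripper_width: 46.3
gripper_force: 61.9
```

servo_tool([
  [1, -0.004, -0.04, 0, 0, 0, 0],
  [1, -0.004, -0.035, 0, 0, 0, 0],
  [1, -0.004, -0.025, 0, 0, 0, 0],
  [1, 0, 0, 0, 0, 0, 0],
  [1, 0, 0, 0, 0, 0, 0],
  [1, 0, 0, 0, 0, 0, 0],
  [1, 0, 0, 0, 0, 0, 0],
])

```text
t: 6.4
ee_pos: [434.3, 141.3, 225.1]
orientation: [3.105, 0.478, -0.001]
wrist_force: [1.2, 0.5, -1.3]
gripper_width: 46.3
gripper_force: 62.0
```

Run:
```python
from h import *
im,c=snap('wrist','w3.png')
s=sensors.observe();print(s['t'],s['ee_pos'],s['orientation'],s['joint_pos'])
p=proj(c,[[514.5,167.3,120]])[0];print(p,box('wrist','mixer_mouth'),box('wrist','mixer'))
im=cv2.imread('pics/w3.png')
u,v=[int(x) for x in p]; u=min(max(u,60),452);v=max(v,60)
k=cv2.resize(im[v-60:v+60,u-60:u+60],(400,400),interpolation=2)
cv2.imwrite('pics/m3.png',np.hstack([cv2.resize(im,(400,300)),k[:300]]) if 0 else np.hstack([cv2.copyMakeBorder(cv2.resize(im,(400,300)),0,100,0,0,cv2.BORDER_CONSTANT),k]));print('crop',u-60,v-60,'scale 3.33')
```

```text
6.45 [434.28904012 141.33821313 225.13070144] [ 3.10474288e+00  4.78446366e-01 -4.84027691e-04] [ 2.33861137e-01 -1.41202662e-01  1.60036062e+00 -1.76848417e-04
  1.68275812e+00  1.49883969e+00]
[254.57609299  78.28816402] [(0.55, [160, 0, 260, 163])] [(0.8, [162, 0, 257, 164])]
crop 194 18 scale 3.33
```

View pics/m3.png

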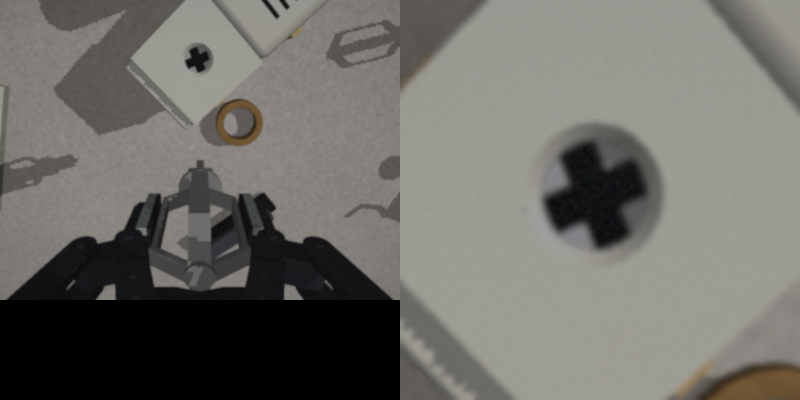

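The mouth's rim is centred at about (254,76) in the wrist view. The coupling cross inside is turned about 18° anticlockwise in the picture. I'll measure both, and the beater's offset in the hand.

Run:
```python
from h import *
from scipy.spatial.transform import Rotation as Ro
c=calibration('wrist');s=sensors.observe();R=Ro.from_rotvec(s['orientation']).as_matrix();p=np.array(s['ee_pos'])
T=lambda u,v,z:(R.T@(onz(c,194+(u-400)*.3,18+v*.3,z)-p))
e=[T(*q,112) for q in((579,145),(612,243),(550,206),(642,181))]
for a,b in((1,0),(2,3)): d=e[a]-e[b] if a==1 else e[3]-e[2]; print('arm',np.round(d,1),np.degrees(np.arctan2(d[1],d[0])))
print('cross centre',T(596,194,112)); print('rim', T(600,193.5,120),'edges',[T(*q,120).round(1) for q in((536,193),(664,193),(600,122),(600,265))])
im=cv2.imread('pics/w3.png')
S=4; k=cv2.resize(im[190:384,180:332],None,fx=4,fy=3.05,interpolation=2)
def dr(P,col):
    q=proj(c,[p+R@np.array(x,float) for x in P]); q=(q-[180,190])*[4,3.05]+[1.5,1]
    cv2.polylines(k,[np.int32(np.round(q*8))],False,col,1,cv2.LINE_AA,3); return q
t=np.linspace(0,2*np.pi,60)
st=61 # stem end below TCP
circ=lambda r,h:[(r*np.cos(a),r*np.sin(a),st-h) for a in t]
dr(circ(16,35),(0,255,0)); dr(circ(16,30),(0,200,255))
print(dr([(10,3,st),(10,-3,st)],(0,0,255)), dr([(23.5,5,st-104),(23.5,-5,st-104)],(255,0,255)), proj(c,[p+R@np.array([0,0,st-117.])]))
cv2.imwrite('pics/g3.png',k)
```

```text
arm [-20.2   7.1   0. ] 160.75017437067365
arm [ 5.1 19.8  0. ] 75.4464569859029
cross centre [ 85.80887418  -1.94681052 113.14310511]
rim [ 85.8638368   -1.06092015 105.1431569 ] edges [array([ 86. , -14.4, 105.1]), array([ 86. ,  12.3, 105.1]), array([ 99.9,  -1. , 105.1]), array([ 71.3,  -1.1, 105.1])]
[[322.67170234  32.67104535]
 [285.15954283  32.68053566]] [[365.18050961 241.80879509]
 [246.38799497 241.85175913]] [[256.13030984 352.52055463]]
```

View pics/g3.png

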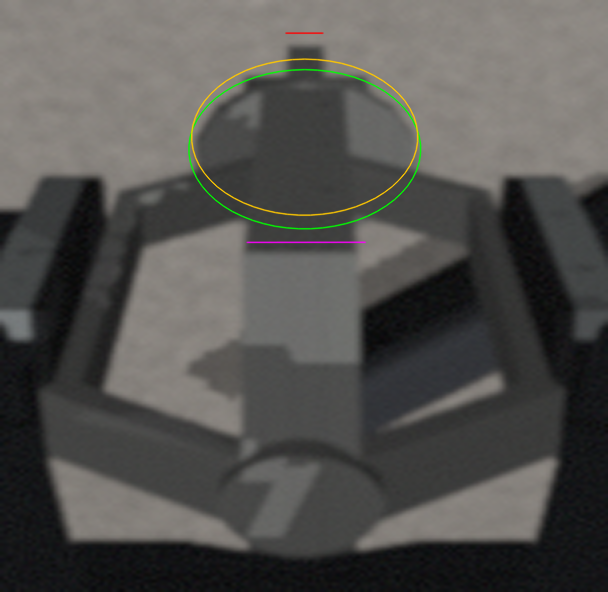

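Run:
```python
from h import *
from scipy.spatial.transform import Rotation as Ro
c=calibration('wrist');s=sensors.observe();R=Ro.from_rotvec(s['orientation']).as_matrix();p=np.array(s['ee_pos'])
def at(kx,ky,tz): return (R.T@(onz(c,180+kx/4,190+ky/3.05,p[2]-tz)-p)).round(1)
for st in (59,61,63): print(st,'tip',at(305,46,st)-[10,0,0],'collar front',at(305,78,st-30)-[16,0,0],'collar L/R',at(193,137,st-32),at(417,137,st-32),'knob',at(301,500,st-117))
```

```text
59 tip [-2.5  0.4 59. ] collar front [-3.1  0.3 29. ] collar L/R [  2.1 -15.2  27. ] [ 2.1 15.8 27. ] knob [  1.4  -0.3 -58. ]
61 tip [-3.2  0.4 61. ] collar front [-4.   0.3 31. ] collar L/R [  1.2 -15.3  29. ] [ 1.1 16.  29. ] knob [ -0.6  -0.3 -56. ]
63 tip [-4.   0.4 63. ] collar front [-4.8  0.3 33. ] collar L/R [  0.2 -15.5  31. ] [ 0.2 16.2 31. ] knob [ -2.6  -0.3 -54. ]
```

servo_tool([
  [1, 0.02, -0.0007, 0, 0, 0, 0],
  [1, 0.025, -0.0007, 0, 0, 0, 0],
  [1, 0.025, -0.0007, 0, 0, 0, 0],
  [1, 0.0189, -0.0006, 0, 0, 0, 0],
  [1, 0, 0, 0.008, 0, 0, -8.5],
  [1, 0, 0, 0.01, 0, 0, -8.5],
  [1, 0, 0, 0.01, 0, 0, 0],
  [1, 0, 0, 0, 0, 0, 0],
  [1, 0, 0, 0, 0, 0, 0],
  [1, 0, 0, 0, 0, 0, 0],
])

```text
t: 7.55
ee_pos: [518.2, 171.5, 198.0]
orientation: [3.0, 0.931, 0.002]
wrist_force: [0.3, 0.4, -0.9]
gripper_width: 46.1
gripper_force: 62.0
```

Run:
```python
from h import *
im,c=snap('wrist','w4.png')
s=sensors.observe();print(s['t'],s['ee_pos'],s['orientation'],s['wrist_force'])
im=cv2.imread('pics/w4.png')
cv2.imwrite('pics/g4.png',cv2.resize(im[165:295,166:346],(800,578),interpolation=2))
```

```text
7.6 [518.19675983 171.58174954 198.06528453] [2.99997312e+00 9.32178352e-01 2.09409441e-03] [ 0.00140159  0.21667381 -1.02409179]
```

View pics/g4.png

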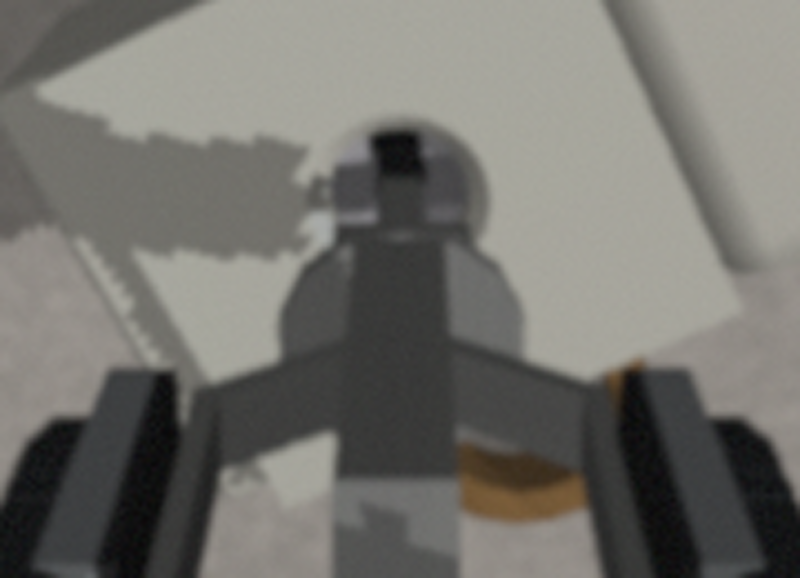

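The stem now hangs just short of the mouth. The slot arm is at (397,155) in the crop, parallel to the stem's bar, and the rim's top edge is at about y=115.

Run:
```python
from h import *
from scipy.spatial.transform import Rotation as Ro
c=calibration('wrist');s=sensors.observe();R=Ro.from_rotvec(s['orientation']).as_matrix();p=np.array(s['ee_pos'])
def at(kx,ky,z): return (R.T@(onz(c,166+kx/4.444,165+ky/4.446,z)-p)).round(1)
print('rim top',at(405,115,120)-[14,0,0],'rim right',at(490,195,120)-[0,13.5,0],'rim left',at(325,195,120)+[0,13.5,0])
print('slot arm end',at(397,132,112)-[12,0,0])
for z in(135,137): print('tip',at(402,178,z)-[10,0,0],'collar front',at(401,238,z+30)-[16,0,0])
```

```text
rim top [-3.3  1.3 78.1] rim right [-2.6  1.2 78.1] rim left [-2.6  2.2 78.1]
slot arm end [-6.9  0.1 86.1]
tip [-4.   0.8 63.1] collar front [-6.6  0.6 33.1]
tip [-3.2  0.8 61.1] collar front [-5.8  0.5 31.1]
```

servo_tool([
  [1, 0.0003, 0.0006, 0.006, 0, 0, 0],
  [1, 0, 0, 0.006, 0, 0, 0],
  [1, 0, 0, 0.003, 0, 0, 0],
  [1, 0, 0, 0.002, 0, 0, 0],
  [1, 0, 0, 0.002, 0, 0, 0],
  [1, 0, 0, 0, 0, 0, 0],
])

```text
t: 8.2
ee_pos: [518.4, 171.2, 178.0]
orientation: [2.999, 0.934, -0.001]
wrist_force: [1.0, -0.2, -0.6]
gripper_width: 46.3
gripper_force: 62.0
```

Stem end is now about 117 mm up, just inside the mouth, with no contact. I'll creep down.

servo_tool([
  [1, 0, 0, 0.001, 0, 0, 0],
  [1, 0, 0, 0.001, 0, 0, 0],
  [1, 0, 0, 0.001, 0, 0, 0],
  [1, 0, 0, 0.001, 0, 0, 0],
  [1, 0, 0, 0.001, 0, 0, 0],
  [1, 0, 0, 0, 0, 0, 0],
])

```text
t: 8.8
ee_pos: [518.4, 171.3, 173.1]
orientation: [-2.999, -0.934, 0.0]
wrist_force: [-0.6, 0.3, -0.7]
gripper_width: 46.1
gripper_force: 62.0
```

servo_tool([
  [1, 0, 0, 0.001, 0, 0, 0],
  [1, 0, 0, 0.001, 0, 0, 0],
  [1, 0, 0, 0.001, 0, 0, 0],
  [1, 0, 0, 0.001, 0, 0, 0],
  [1, 0, 0, 0, 0, 0, 0],
])

```text
t: 9.3
ee_pos: [518.4, 171.3, 169.1]
orientation: [-2.999, -0.934, 0.0]
wrist_force: [-0.6, 0.9, -1.7]
gripper_width: 46.0
gripper_force: 62.0
```

servo_tool([
  [1, 0, 0, 0.001, 0, 0, 0],
  [1, 0, 0, 0.001, 0, 0, 0],
  [1, 0, 0, 0.001, 0, 0, 0],
  [1, 0, 0, 0.001, 0, 0, 0],
  [1, 0, 0, 0, 0, 0, 0],
])

```text
t: 9.8
ee_pos: [518.5, 171.3, 165.1]
orientation: [-2.999, -0.934, 0.0]
wrist_force: [-0.9, 1.9, -0.2]
gripper_width: 45.9
gripper_force: 62.0
```

servo_tool([
  [1, 0, 0, 0.001, 0, 0, 0],
  [1, 0, 0, 0.001, 0, 0, 0],
  [1, 0, 0, 0.001, 0, 0, 0],
  [1, 0, 0, 0.001, 0, 0, 0],
  [1, 0, 0, 0.001, 0, 0, 0],
  [1, 0, 0, 0.001, 0, 0, 0],
  [1, 0, 0, 0.001, 0, 0, 0],
  [1, 0, 0, 0, 0, 0, 0],
])

```text
t: 10.6
ee_pos: [518.6, 171.3, 158.6]
orientation: [-2.999, -0.934, -0.001]
wrist_force: [-3.3, 2.5, 3.8]
gripper_width: 46.4
gripper_force: 62.5
```

servo_tool([
  [1, 0, -0.0005, 0.001, 0, 0, 0],
  [1, 0, 0, 0.001, 0, 0, 0],
  [1, 0, 0, 0.001, 0, 0, 0],
  [1, 0, 0, 0.001, 0, 0, 0],
  [1, 0, 0, 0, 0, 0, 0],
])

```text
t: 11.1
ee_pos: [518.6, 171.5, 154.8]
orientation: [2.999, 0.934, 0.002]
wrist_force: [-2.4, 1.6, 5.6]
gripper_width: 46.2
gripper_force: 62.5
```

servo_tool([
  [1, 0, -0.0003, 0.0007, 0, 0, 0],
  [1, 0, 0, 0.0007, 0, 0, 0],
  [1, 0, 0, 0.0006, 0, 0, 0],
  [1, 0, 0, 0, 0, 0, 0],
])

```text
t: 11.5
ee_pos: [518.6, 171.5, 153.0]
orientation: [2.999, 0.933, 0.002]
wrist_force: [-2.4, 0.2, 6.3]
gripper_width: 46.1
gripper_force: 62.6
```

servo_tool([
  [1, 0, 0, 0.0005, 0, 0, 0],
  [1, 0, 0, 0.0005, 0, 0, 0],
  [1, 0, 0, 0.0005, 0, 0, 0],
  [1, 0, 0, 0, 0, 0, 0],
])

```text
t: 11.9
ee_pos: [518.7, 171.6, 152.7]
orientation: [2.999, 0.934, 0.003]
wrist_force: [-3.9, -0.9, 11.9]
gripper_width: 46.4
gripper_force: 63.3
```

servo_tool([
  [1, 0, 0, 0.0005, 0, 0, 0],
  [1, 0, 0, 0.0005, 0, 0, 0],
  [1, 0, 0, 0, 0, 0, 0],
  [1, 0, 0, 0, 0, 0, 0],
])

```text
t: 12.3
ee_pos: [518.7, 171.6, 152.6]
orientation: [2.998, 0.934, 0.005]
wrist_force: [-7.8, -1.1, 18.0]
gripper_width: 46.2
gripper_force: 63.8
```

Run:
```python
from h import *
s=sensors.observe();print(s['t'],s['ee_pos'],s['wrist_force'],s['wrist_torque'])
print(job.finish_job())
```

```text
12.3 [518.73747874 171.60302146 152.63712698] [-7.81540069 -1.09197306 17.97172347] [-0.07431243  1.49588189  0.02536906]
the job is handed in; nothing more can be done
None
```

I handed the job in at 12.3 s with the beater in the mixer, splines meshed, still gripped and pressed down with about 18 N; the judge returned no verdict. That it is fully home rests on the arm stopping at the expected height (TCP at 152.6 mm) as the force rose; I took no final picture.

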